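# Run a pump ball through the gauge track and bin it by colour

## Task

One pump ball is waiting in the curved gauge track: push it along the track all the way round until it drops into the round seat at the open exit gap, then lift it out there and set it down, without dropping or throwing it, in the bin of its own colour. Leave the other ball in its spare seat and do not disturb the other things on the bench.

Things in the scene. Friction and masses are not known exactly. Their poses are not given: they have to be found in the camera images.
- track: U-shaped ball gauge fixed to the table: dark steel plate 350 x 300 x 12 mm with a blue-walled, aluminium-lipped channel. Origin: centre of the U's bend, at table height; z up. Centreline in this frame, mm: straight leg along y -100 from x -190 (closed end) to x 0; half circle of radius 100 about the origin through (100, 0) to (0, 100); then open plate along -x to the seat at (-50, 100). The ball runs it in that order
- bend_start (a point): where straight leg and bend meet, on the centreline at the floor, 12 mm above the table. Channel 66 mm wide inside, walls 7 mm thick. Lips, 64 to 69 mm above the table, leave a slot 44 mm wide all along the centreline: the ball cannot be lifted out there, but closed fingers reach down through it behind the ball; in the bend turn them with the path, or the ball wedges on the outer wall. The ball starts 30 to 95 mm before this point
- bend_end (a point): where walls and lips end, on the centreline at the plate's top, 12 mm above the table. From here 50 mm of open, flat plate lead straight (the track's -x) to the exit seat
- exit_seat (a point): exit gap: centre of a round 35 mm hole in the plate, at the plate's top, 12 mm above the table. A ball rolled to it drops about 6 mm in and stays (centre 36 mm above the table). Open above and to both sides along the track's y, where fingers can grasp; the channel ends 50 mm off on the +x side; a yellow end stop, 60 mm wide, top 52 mm above the table, begins 34 mm off on the -x side
- ball_red_center (a point): Red slick plastic pump ball (friction 0.15 to 0.25, so grip it at its middle with 10 to 20 N), 60 mm diameter, 0.12 to 0.26 kg, rolls freely; this point is its centre. At the start one ball, red or blue as it comes, is in the track's straight leg and the other in the spare seat, centres 42 mm above the table; in a bin 35 mm
- ball_blue_center (a point): Blue slick plastic pump ball (friction 0.15 to 0.25, so grip it at its middle with 10 to 20 N), 60 mm diameter, 0.12 to 0.26 kg, rolls freely; this point is its centre. At the start one ball, red or blue as it comes, is in the track's straight leg and the other in the spare seat, centres 42 mm above the table; in a bin 35 mm
- ball_red: the red ball (its origin rolls with it: use the centre point)
- ball_blue: the blue ball (its origin rolls with it: use the centre point)
- bin_red: open red bin fixed to the table, outside 140 x 140 mm and 45 mm high, walls and floor 5 mm; origin at the centre of its underside. The two bins may have swapped places
- bin_blue: open blue bin, the same as the red one
- spare_center (a point): centre of the ball that waits in the black spare seat, a 100 x 100 x 18 mm plate with a round hole, at the far left beside the bins; 42 mm above the table. That ball stays there
- mug: bystander: white mug, 80 mm across, 90 mm tall
- screwdriver: bystander: screwdriver, 190 mm long
- hammer: bystander: hammer, 280 mm long
- bearing: bystander: steel bearing ring, 84 mm across, 20 mm high, lying on the track's plate inside the U
Mind the look-alikes: they are no part of the job. Of the things like the bin_blue, leave any that is black; of the rest the larger one is meant.

How it is judged:
By the outcome, as a careful person would: the job done as asked, in the order asked, and still so for the second after the job is handed in, with the robot touching nothing.
It also fails if it takes over 67 s, if anything falls off the work surface, if the arm or the gripper's body presses on something with over 40 N, if the wrist force passes 120 N, or if a joint passes its speed limit or range.

## Robot

A 6-joint arm with a two-finger parallel gripper is mounted at the origin on the work surface. World frame = base frame: x ahead of the robot, y to its left, z up, the work surface at z = 0. Lengths are in m, angles in rad, forces in N, time in s.
With the tool pointing down it reaches from about 0.375 to 0.9 m from the base axis. Payload 3.1 kg.
Tool frame: the origin (TCP) lies on the centre line of the jaws, within the pads' length; the fingertips stand 17 mm ahead of it and the grasp point (between the pads) lies 2 mm behind it (ctrl.finger_overhang is the distance from the TCP to the fingertips, in m); z points along the fingers, y is the line along which they close (so a half turn about z gives the same grasp; the last joint's range is limited). The gripper opens to 87 mm and grips with 3 to 60 N. Pads are 19 mm wide; open, the fingers measure 117 mm over their backs; the gripper's body (75 mm by 190 mm) begins 51 mm behind the grasp point.
Start: joints at [1.091, 0.527, 1.433, -0, 1.181, -0.178], TCP at [0.185, 0.597, 0.24] pointing down, gripper open.
Joint ranges: [-3.08, 3.08], [-0.75, 2.2], [0.22, 2.44], [-1.43, 4.57], [0, 2.65], [-2.85, 2.85]. Speed limits (rad/s): [2.79, 2.79, 3.14, 3.14, 3.14, 3.14].

## Interface

Orientations are given as a unit quaternion [w, x, y, z].
In Python, from bench import ctrl gives the robot as it stands. The module is installed in compiled form; this text tells all that it offers.
- The arm moves only by the shell command python3 -m creep 'ROWS'. ROWS is JSON, a list of rows, each a list of 5 numbers: the opening, from -1 (shut) to 1 (fully open), then the shift along the tool's x, y, z in mm, then the turn about the tool's z in rad. A call has 1 to 8 rows; each row shifts and turns the commanded pose from where the row before left it, along the tool's axes as they then stand; what a row does not reach is not made up. A row lasts 1/8 s, in which the tool goes at most 62.5 mm and 10.7 degrees, less where a joint would pass 70% of its speed; a pose out of reach is approached as far as the arm can. A call is refused whole if a number of a shift passes 62.5 or a number of a turn 0.188, either way. A call with a gripper value outside its range is refused whole. The fingers move at their own pace and stop on an object; the grip force is fixed at half the most. Time passes only in rows, so rows that do not move let the fingers close. It gives the time, the measured TCP pose, the force, the opening and the grip force at its end, in the units of the state.
- ctrl.read_state(): the state, without advancing time (a new reading comes with each control period).
- ctrl.grab_frame(name): name is "scene" or "top" or "wrist"; returns the picture (480x640x3 uint8, blue, green, red); there is no depth.
- ctrl.camera_model(name): a dict with "K" (3x3 intrinsics, pixels), "rvec" (rotation vector, rad) and "tvec" (3), from world to camera coordinates, as OpenCV has them; the wrist camera has in their place "tool_from_camera" (4x4, takes a point from camera to tool coordinates, whose origin is the TCP and whose axes are the flange's). Camera axes: x right, y down, z forward; pixel columns grow to the right and rows downward; lengths in m; the calibration is good to about 2 mm. The wrist camera is an equidistant fisheye: a pixel r from the principal point sees the ray r / f radians off the axis. A picture is of the moment at which its call begins: read the wrist's pose just before it. camera_model takes no time and is no camera call.
- ctrl.hand_in(): hands the job in; it is judged then, once.
Trained networks look in the newest picture that a camera, given by its name, has taken for a name from the list of things; names that differ only in an ending like _2 or _b are one class to them, and where a whole thing is asked for, a point or a joint stands for the part that bears it (a point fixed in the world has none). Each returns a list of dicts, best first, with "score" (0 to 1); they miss things now and then, are a little off and sometimes report something else, mostly with a low value. They report only what shows in the picture. A call takes as long as a camera call. They do not tell look-alikes from the thing itself.
- ctrl.boxes_of(camera, thing): "pixel" ([column, row] in pixels, amid what is visible of it).
- ctrl.silhouettes(camera, thing): "mask" (480x640 bool, what is visible of it) and "pixel" ([column, row] in pixels, amid what is visible of it).
The state is a dict: "time": time; "joints": joint angles; "dq": joint speeds; "joint_efforts": joint torques, N m; "eef_pos": TCP position; "ee_rot": TCP orientation; "wrist_force": force on the tool from outside, world axes, zero at the start; "torque": the same for the moment, N m; "gripper_width": finger opening in m; "grasp_force": force on a finger pad.
Only numpy, scipy, OpenCV 4.12 (cv2) and the standard library are available. Lean on these libraries where they do the work, as an engineer would, in place of code of your own. Each camera call takes 0.05 s, during which the arm holds its last target. There are 200 camera calls.

## Working session

There is one attempt and no reset: what is moved stays moved. The work goes in short steps, Python scripts to look and compute and a shell command to move; the robot and the scene stay as the last step left them, time stands still between calls to the robot, and variables do not carry over. Pictures are saved under pics/ and viewed, at most 10 in all, crops included, and the job is handed in when it is done.

```bash
mkdir -p pics; python3 - <<'E'
from bench import ctrl
import cv2
s=ctrl.read_state(); print(s['time'],s['eef_pos'],s['ee_rot'],s['gripper_width'],ctrl.finger_overhang)
for c in('top','scene'):
    cv2.imwrite(f'pics/{c}0.png',ctrl.grab_frame(c))
    m=ctrl.camera_model(c); print(c,m)
    for t in ['track','bend_start','bend_end','exit_seat','ball_red_center','ball_blue_center','bin_red','bin_blue','spare_center','bearing']:
        print(t,[([round(float(x)) for x in d['pixel']],round(float(d['score']),2)) for d in ctrl.boxes_of(c,t)][:4])
E
```

```text
0.0 [0.18479559 0.59633133 0.23857041] [-3.50778669e-04  1.49816055e-01  9.88713302e-01 -1.01688789e-03] 0.08693709761907502 0.017
top {'K': array([[439.39217413,   0.        , 323.10996528],
       [  0.        , 439.39217413, 234.65405782],
       [  0.        ,   0.        ,   1.        ]]), 'rvec': array([ 2.17833277, -2.17046244,  0.12474687]), 'tvec': array([-0.01996862,  0.42534706,  1.07459803])}
track [([360, 188], 0.94)]
bend_start [([360, 188], 0.57)]
bend_end [([360, 187], 0.74)]
exit_seat [([360, 188], 0.71)]
ball_red_center [([403, 200], 0.65), ([356, 185], 0.25)]
ball_blue_center [([150, 202], 0.67), ([362, 231], 0.55)]
bin_red [([233, 146], 0.83)]
bin_blue [([186, 312], 0.92), ([237, 222], 0.69), ([428, 326], 0.55)]
spare_center [([162, 207], 0.78), ([360, 187], 0.17)]
bearing [([352, 228], 0.6)]
scene {'K': array([[503.42420814,   0.        , 311.27413924],
       [  0.        , 503.42420814, 237.94318361],
       [  0.        ,   0.        ,   1.        ]]), 'rvec': array([ 0.94100694,  2.59803946, -0.91324247]), 'tvec': array([ 0.34698037, -0.14840827,  1.4471955 ])}
track [([253, 261], 0.92)]
bend_start [([248, 260], 0.72), ([242, 215], 0.47), ([420, 393], 0.38)]
bend_end [([254, 257], 0.87)]
exit_seat [([257, 258], 0.7)]
ball_red_center [([240, 214], 0.57), ([251, 257], 0.21)]
ball_blue_center [([417, 395], 0.71), ([371, 316], 0.26)]
bin_red [([304, 373], 0.86), ([424, 395], 0.33)]
bin_blue [([369, 316], 0.88), ([316, 159], 0.62)]
spare_center [([413, 408], 0.8)]
bearing [([298, 236], 0.57)]
```

View pics/top0.png

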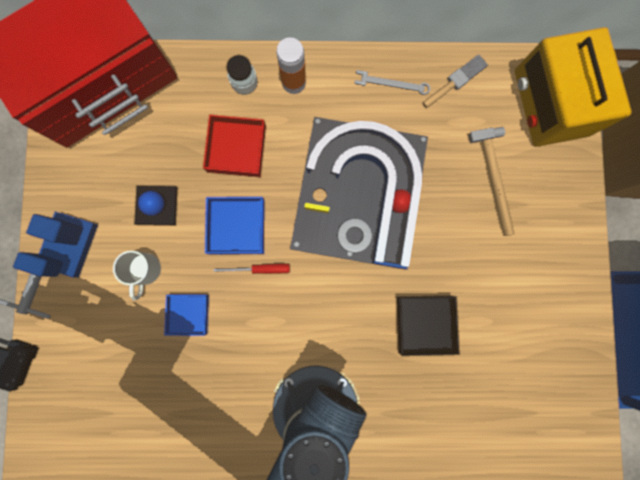

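View pics/scene0.png

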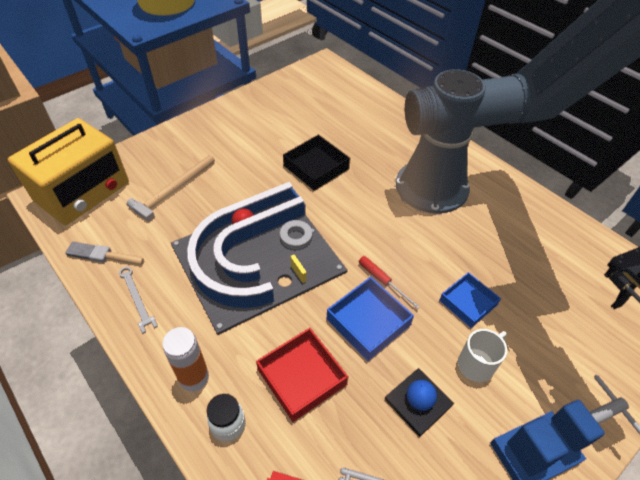

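The top picture shows the red ball in the track at (401,201). The blue ball is in the spare seat at (150,203), so the target is the red bin at (235,146). The other red things are the toolbox at (85,70) and the screwdriver at (270,268); the blue bins at (236,225) and (186,313) and the black one at (428,324) play no part. Next I fit the track, ball and bin poses.

```bash
cat > h.py <<'E'
from bench import ctrl
import numpy as np, cv2
from scipy.optimize import minimize
def ray(c,px):
    m=ctrl.camera_model(c);R,_=cv2.Rodrigues(m['rvec']);C=-R.T@m['tvec']
    d=R.T@np.linalg.inv(m['K'])@np.array([*px,1.]);return C,d
def atz(c,px,z):
    C,d=ray(c,px);return C+d*(z-C[2])/d[2]
def proj(c,P):
    m=ctrl.camera_model(c);return cv2.projectPoints(np.float64(P).reshape(-1,3),m['rvec'],m['tvec'],m['K'],None)[0].reshape(-1,2)
def T(p,xy,z):
    xy=np.atleast_2d(xy);c,s=np.cos(p[2]),np.sin(p[2])
    return np.c_[p[0]+c*xy[:,0]-s*xy[:,1],p[1]+s*xy[:,0]+c*xy[:,1],np.full(len(xy),z)]
E
python3 - <<'E'
from h import *
import cv2
a=np.linspace(-np.pi/2,np.pi/2,60)
def strip(r0,r1):
    f=lambda r:np.r_[[[-.19,-r]],np.c_[r*np.cos(a),r*np.sin(a)]]
    return np.r_[f(r0),f(r1)[::-1]]
strips=[strip(.122,.140),strip(.060,.078)]
obs={}
for c in('top','scene'):
    im=cv2.imread(f'pics/{c}0.png');ctrl.grab_frame(c)
    tm=ctrl.silhouettes(c,'track')[0]['mask'].astype(np.uint8);tm=cv2.dilate(tm,np.ones((5,5)))
    w=((im.min(2)>195)&(tm>0)).astype(np.float32); n,l,st,_=cv2.connectedComponentsWithStats((w>0).astype(np.uint8))
    obs[c]=w; print(c,w.sum(),st[1:,4])
    r=(im[:,:,2]>110)&(im[:,:,1]<60)&(im[:,:,0]<60)&(tm>0); ys,xs=np.nonzero(r);px=[xs.mean(),ys.mean()]
    print('red',px,r.sum(),atz(c,px,.045))
def ren(c,p):
    m=np.zeros((480*4,640*4),np.uint8)
    for s in strips: cv2.fillPoly(m,[np.round(proj(c,T(p,s,.069))*4+1.5).astype(np.int32)],255)
    return cv2.resize(m,(640,480),interpolation=cv2.INTER_AREA)/255.
def cost(q,cs):
    p=[q[0],q[1],q[2]*5];return sum(np.abs(cv2.GaussianBlur(ren(c,p),(0,0),1.5)-cv2.GaussianBlur(obs[c],(0,0),1.5)).sum() for c in cs)
x0=atz('top',(370,187),.069)
for cs in(['top'],['scene'],['top','scene']):
    best=min((minimize(cost,[x0[0]+dx,x0[1]+dy,-.13/5],args=(cs,),method='Nelder-Mead',options=dict(initial_simplex=np.array([x0[0]+dx,x0[1]+dy,-.13/5])+np.r_[np.zeros((1,3)),np.eye(3)*.02])) for dx in(-.02,.02) for dy in(-.02,.02)),key=lambda r:r.fun)
    p=best.x*[1,1,5];print(cs,p,best.fun)
for n,xy,z in[('start',(0,-.1),.012),('end',(0,.1),.012),('seat',(-.05,.1),.012)]:
    P=T(p,xy,z);print(n,P,proj('top',P),proj('scene',P))
for t in['bin_red']:
  for c in('top','scene'):
    d=ctrl.silhouettes(c,t)[0];print(t,c,d['pixel'],atz(c,d['pixel'],.025))
for c,t in(('top','ball_blue'),('scene','ball_blue')):
    print(t,[d['pixel'] for d in ctrl.boxes_of(c,t)])
im=cv2.imread('pics/top0.png')
for s in strips: cv2.polylines(im,[np.round(proj('top',T(p,s,.069))*16).astype(np.int32)],True,(0,200,0),1,cv2.LINE_AA,4)
for q in proj('top',T(p,[(-.05,.1)],.012)): cv2.circle(im,tuple(np.round(q).astype(int)),2,(255,0,255),-1)
cv2.imwrite('pics/fit.png',cv2.resize(im[100:290,190:450],None,fx=3,fy=3))
E
```

```text
top 2847.0 [1692 1155]
red [np.float64(401.17045454545456), np.float64(199.52272727272728)] 88 [ 0.51104488 -0.21060513  0.045     ]
scene 2329.0 [1433  896]
red [np.float64(240.89690721649484), np.float64(213.76288659793815)] 97 [ 0.5021851  -0.22790978  0.045     ]
['top'] [ 0.56231086 -0.11573283 -0.17014136] 311.74717571315097
['scene'] [ 0.56227637 -0.11732761 -0.16971434] 171.7884852110619Traceback (most recent call last):
  File "<stdin>", line 24, in <module>
  File "<stdin>", line 24, in <genexpr>
    res = _minimize_neldermead(fun, x0, args, callback, bounds=bounds,
                               **options)
    fxcc = func(xcc)
    fx = function(np.copy(x), *(wrapper_args + args))
  File "<stdin>", line 21, in cost
  File "<stdin>", line 21, in <genexpr>
  File "<stdin>", line 18, in ren
  File "h.py", line 10, in proj
    m=ctrl.camera_model(c);return cv2.projectPoints(np.float64(P).reshape(-1,3),m['rvec'],m['tvec'],m['K'],None)[0].reshape(-1,2)
ValueError: time passes only in moves, steps and waits
```

```bash
cat >> h.py <<'E'
P0=np.array([.5623,-.1165,-.170])
def inv(p,P):
    d=np.array(P[:2])-p[:2];c,s=np.cos(p[2]),np.sin(p[2]);return np.array([c*d[0]+s*d[1],-s*d[0]+c*d[1]])*1e3
def pose():
    s=ctrl.read_state();w,x,y,z=s['ee_rot'];X=[1-2*(y*y+z*z),2*(x*y+w*z)]
    return s['eef_pos'],np.arctan2(X[1],X[0]),s
def rel(xyz,phi,frm=None):
    "total shift in present tool axes (mm) and turn, to get to world xyz, tool-x angle phi"
    q,f,_=pose() if frm is None else frm+(0,)
    d=(np.array(xyz)-q)*1e3;c,s=np.cos(f),np.sin(f)
    return np.round([c*d[0]+s*d[1],s*d[0]-c*d[1],-d[2],f-phi],3)
E
python3 - <<'E'
from h import *
for c,px in(('top',(401.2,199.5)),('scene',(240.9,213.8))):
    for z in(.05,.06): print(c,z,inv(P0,atz(c,px,z)))
for xy in[(0,-.1),(0,.1),(-.05,.1)]: print(T(P0,xy,.012).round(4))
im={}
for c in('top','scene'):
    im[c]=ctrl.grab_frame(c)
    d=ctrl.silhouettes(c,'bin_red')[0];m=d['mask'].astype(np.uint8);k=max(cv2.findContours(m,0,2)[0],key=cv2.contourArea)
    r=cv2.minAreaRect(k);print('bin',c,d['pixel'],r,'world',atz(c,r[0],.045),[atz(c,q,.045)[:2].round(3) for q in cv2.boxPoints(r)])
a=np.linspace(-np.pi/2,np.pi/2,60)
v=im['top'].copy()
for r in(.122,.14,.06,.078): cv2.polylines(v,[np.round(proj('top',T(P0,np.r_[[[-.19,-r]],np.c_[r*np.cos(a),r*np.sin(a)]],.069))*16).astype(np.int32)],False,(0,200,0),1,cv2.LINE_AA,4)
cv2.circle(v,tuple(np.round(proj('top',T(P0,(-.05,.1),.012))[0]).astype(int)),1,(255,0,255),-1)
cv2.imwrite('pics/fit.png',cv2.resize(v[100:290,190:450],None,fx=3,fy=3))
print(rel([.3,0,.24],0), pose()[1])
E
```

```text
top 0.05 [ -35.60288657 -100.69280749]
top 0.06 [-37.7558835  -99.11190907]
scene 0.05 [ -38.91098853 -115.56387251]
scene 0.06 [ -36.03011605 -106.98701139]
[[ 0.5454 -0.2151  0.012 ]]
[[ 0.5792 -0.0179  0.012 ]]
[[ 0.5299 -0.0095  0.012 ]]
bin top [233.3, 144.6] ((234.52601623535156, 145.50274658203125), (59.14690399169922, 59.61798858642578), 6.009006023406982) world [0.64514757 0.20298563 0.045     ] [array([0.577, 0.282]), array([0.729, 0.271]), array([0.714, 0.123]), array([0.563, 0.136])]
bin scene [413.1, 406.0] ((418.88720703125, 400.2720031738281), (52.977142333984375, 48.88322830200195), 46.97492980957031) world [0.51445817 0.40965577 0.045     ] [array([0.566, 0.36 ]), array([0.457, 0.357]), array([0.463, 0.459]), array([0.567, 0.458])]
[-2.86582e+02 -5.36078e+02 -4.53000e-01  2.84100e+00] 2.840746470593955
```

View pics/fit.png

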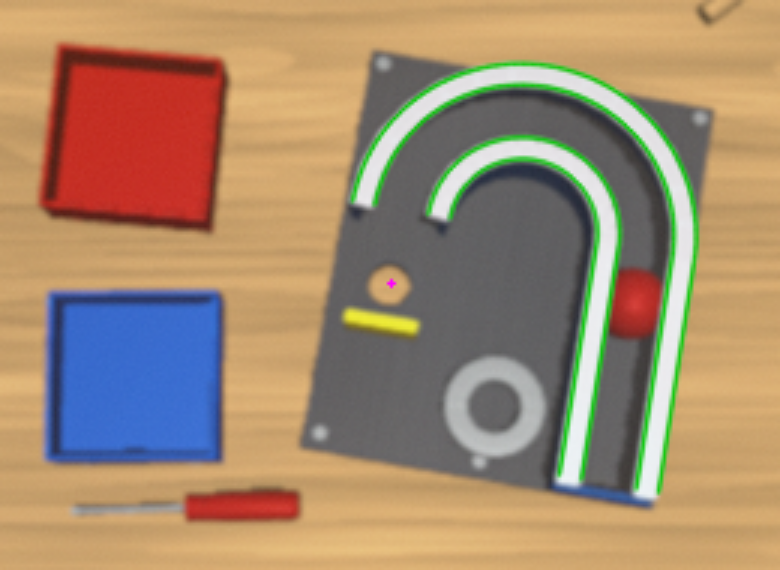

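Both fits agree within 2 mm: the overlay lies on the lips and on the seat. The red ball at (401,201) is at track x ≈ -37 on the centreline, which is inside the 30–95 mm range. The red bin's centre is at about (0.645, 0.203).

```bash
python3 - <<'E'
from h import *
f=pose()[1];W=np.array([.5,.3,.24]);E=T(P0,(-.09,-.1),.15)[0];print(E)
print(rel(W,f), rel(E,-.17,(W,f)))
E
```

```text
[ 0.45667914 -0.19983207  0.15      ]
[-388.701 -190.286   -0.453    0.   ] [-106.739 -490.22    90.       3.011]
```

```bash
python3 -m creep '[[-1,-39,-19,0,0],[-1,-39,-19,0,0],[-1,-39,-19,0,0],[-1,-39,-19,0,0],[-1,-39,-19,0,0]]' && python3 -m creep '[[-1,-39,-19,0,0],[-1,-39,-19,0,0],[-1,-39,-19,0,0],[-1,-39,-19,0,0],[-1,-39,-19,0,0]]' && python3 -m creep '[[-1,-9,-41,0,0],[-1,-9,-41,0,0],[-1,-9,-41,0,0],[-1,-9,-41,0,0],[-1,-9,-41,0,0],[-1,-9,-41,0,0]]' && python3 -m creep '[[-1,-9,-41,0,0],[-1,-9,-41,0,0],[-1,-9,-41,0,0],[-1,-9,-41,0,0],[-1,-9,-41,0,0],[-1,-9,-41,0,0]]' && python3 -m creep '[[-1,0,0,0,0.18],[-1,0,0,0,0.18],[-1,0,0,0,0.18],[-1,0,0,0,0.18],[-1,0,0,0,0.18],[-1,0,0,0,0.18],[-1,0,0,0,0.18],[-1,0,0,0,0.18]]' && python3 -m creep '[[-1,0,0,0,0.18],[-1,0,0,0,0.18],[-1,0,0,0,0.18],[-1,0,0,0,0.18],[-1,0,0,0,0.18],[-1,0,0,0,0.18],[-1,0,0,0,0.18],[-1,0,0,0,0.18]]'
python3 - <<'E'
from h import *
q,f,s=pose();print(q,f,s['joints'],s['gripper_width'],s['time']);print(rel(T(P0,(-.09,-.1),.042)[0],-.17),s['wrist_force'])
E
```

```text
time: 2.12
eef_pos: [0.3442, 0.4475, 0.2397]
ee_rot: [0.0, 0.15, 0.989, 0.0]
wrist_force: [0.9, 0.5, 0.3]
gripper_width: 0.0447
grasp_force: 0.0
time: 2.75
eef_pos: [0.5024, 0.2989, 0.2397]
ee_rot: [0.0, 0.15, 0.989, 0.0]
wrist_force: [-0.7, 0.3, -0.1]
gripper_width: 0.0016
grasp_force: 0.0
time: 3.5
eef_pos: [0.48, 0.0476, 0.2398]
ee_rot: [0.0, 0.15, 0.989, -0.0]
wrist_force: [0.1, 0.2, -0.2]
gripper_width: 0.0006
grasp_force: 0.0
time: 4.25
eef_pos: [0.4586, -0.2035, 0.2398]
ee_rot: [0.0, 0.15, 0.989, -0.0]
wrist_force: [0.8, -0.1, 0.4]
gripper_width: 0.0004
grasp_force: 0.0
time: 5.25
eef_pos: [0.4588, -0.2021, 0.2397]
ee_rot: [0.0, 0.767, 0.642, 0.0]
wrist_force: [-0.6, -0.6, 0.2]
gripper_width: 0.0004
grasp_force: 0.0
time: 6.25
eef_pos: [0.4588, -0.202, 0.2397]
ee_rot: [0.0, 1.0, -0.023, 0.0]
wrist_force: [0.6, -0.9, -0.1]
gripper_width: 0.0004
grasp_force: 0.0
[ 0.45877525 -0.2020488   0.23968318] -0.045186616765737014 [-6.38129070e-01  3.61619544e-01  1.73761635e+00  6.39151199e-06
  1.04207191e+00  9.77850668e-01] 0.000374702611179912 6.25
[-2.19400e+00 -2.12000e+00  1.97683e+02  1.25000e-01] [ 0.56147547 -0.89029976 -0.06868652]
```

```bash
python3 -m creep '[[-1,-2,-2,28,0.125],[-1,0,0,30,0],[-1,0,0,30,0],[-1,0,0,25,0],[-1,0,0,0,0]]' && python3 -m creep '[[-1,0,0,20,0],[-1,0,0,20,0],[-1,0,0,20,0],[-1,0,0,15,0],[-1,0,0,10,0],[-1,0,0,0,0]]'
python3 - <<'E'
from h import *
q,f,s=pose();print(inv(P0,q),q,f,s['wrist_force'],s['time'])
cv2.imwrite('pics/w1.png',ctrl.grab_frame('wrist'))
# bend path rows: tool pose at centreline arc, tool-x = tangent + .2
R=.1
A=np.linspace(0,np.pi,33)
print('pt',[(round(100*np.sin(a)),round(-100*np.cos(a))) for a in A[::8]])
for b in(.2,):
    d=2*R*np.sin(A[1]/2)*1e3;ang=A[1]/2-b;print('row shift',d*np.cos(ang),-d*np.sin(ang),'turn',-A[1])
E
```

```text
time: 6.88
eef_pos: [0.4558, -0.1993, 0.1252]
ee_rot: [-0.001, 0.997, -0.082, -0.002]
wrist_force: [-0.5, -0.1, 0.0]
gripper_width: 0.0002
grasp_force: 0.0
time: 7.62
eef_pos: [0.4568, -0.1999, 0.0413]
ee_rot: [-0.0, 0.997, -0.082, -0.0]
wrist_force: [-0.3, -0.3, 0.8]
gripper_width: 0.0005
grasp_force: 0.0
[ -89.8920186  -100.06873826] [ 0.45677393 -0.19991808  0.04133332] -0.16422562176015074 [-0.27948094 -0.32301766  0.84233047] 7.625
pt [(0, -100), (71, -71), (100, 0), (71, 71), (0, 100)]
row shift 9.701997042220716 1.4753711223969208 turn -0.09817477042468103
```

View pics/w1.png

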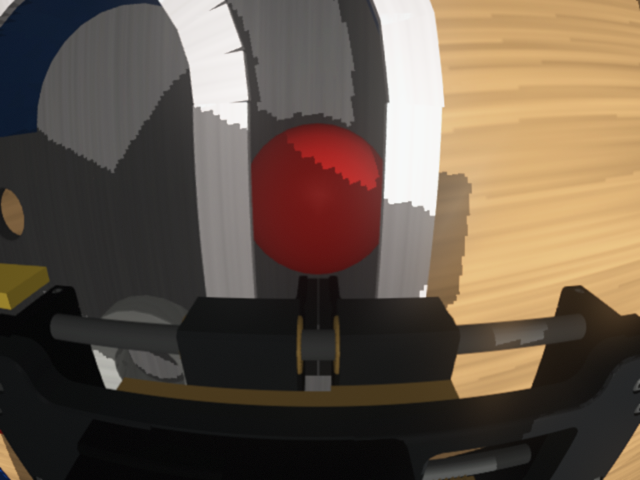

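The wrist view shows the closed fingers centred in the slot behind the red ball at (317,198). I start pushing.

```bash
python3 -m creep '[[-1,6,0,-1,0],[-1,6,0,0,0],[-1,6,0,0,0],[-1,6,0,0,0],[-1,6,0,0,0],[-1,6,0,0,0],[-1,6,0,0,0],[-1,6,0,0,0]]' && python3 -m creep '[[-1,6,0,0,-0.03],[-1,6,0.2,0,-0.03],[-1,6,0.4,0,-0.03],[-1,6,0.5,0,-0.03],[-1,6,0.7,0,-0.03],[-1,6,0.9,0,-0.03],[-1,6,1.1,0,-0.03]]'
cat > chk.py <<'E'
from h import *
q,f,s=pose();u=inv(P0,q);a=np.arctan2(u[0],-u[1]);print('track',u.round(1),'z',q[2].round(4),'r',np.hypot(*u).round(1),'alpha',a.round(3),'psi',round((f-P0[2])%6.283,3),'F',s['wrist_force'].round(1),'t',s['time'])
im=ctrl.grab_frame('top');r=(im[:,:,2]>110)&(im[:,:,1]<60)&(im[:,:,0]<60);r[:,:285]=0;r[:110]=0;r[265:]=0
ys,xs=np.nonzero(r)
if len(xs): v=inv(P0,atz('top',(xs.mean(),ys.mean()),.055));print('ball',v.round(1),'gap',np.hypot(*(v-u)).round(1),len(xs))
E
python3 chk.py
```

```text
time: 8.68
eef_pos: [0.5045, -0.2078, 0.0425]
ee_rot: [-0.0, 0.997, -0.082, -0.0]
wrist_force: [-0.5, -0.0, 0.6]
gripper_width: 0.0006
grasp_force: 0.0
time: 9.55
eef_pos: [0.5462, -0.2147, 0.0425]
ee_rot: [0.0, 1.0, 0.024, -0.0]
wrist_force: [-0.8, -0.0, -0.2]
gripper_width: 0.0005
grasp_force: 0.0
track [  0.8 -99.5] z 0.0425 r 99.6 alpha 0.008 psi 0.218 F [-0.8 -0.  -0.2] t 9.55
ball [ 219.7 -396.3] gap 368.8 61
```

```bash
sed -i 's/r\[:,:285\]=0;/r[:,:295]=0;r[:,440:]=0;/' chk.py
python3 -m creep '[[-1,6.4,1.1,0,-0.065],[-1,6.4,1.1,0,-0.065],[-1,6.4,1.1,0,-0.065],[-1,6.4,1.1,0,-0.065],[-1,6.4,1.1,0,-0.065],[-1,6.4,1.1,0,-0.065],[-1,6.4,1.1,0,-0.065],[-1,6.4,1.1,0,-0.065]]'; python3 chk.py; python3 - <<'E'
from h import *
cv2.imwrite('pics/w2.png',ctrl.grab_frame('wrist'))
E
```

```text
time: 10.6
eef_pos: [0.597, -0.2094, 0.0425]
ee_rot: [-0.0, 0.96, 0.28, -0.0]
wrist_force: [0.3, 0.1, 0.7]
gripper_width: 0.0003
grasp_force: 0.2
track [ 49.9 -85.7] z 0.0425 r 99.2 alpha 0.528 psi 0.738 F [0.3 0.1 0.7] t 10.6
```

View pics/w2.png

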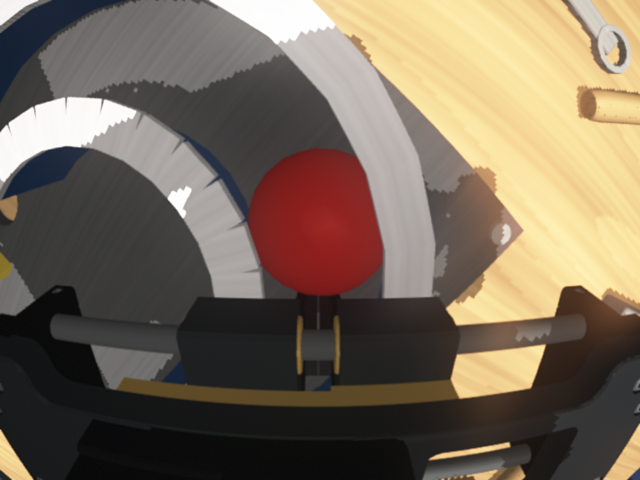

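The red ball at (317,222) is right in front of the fingers and centred on them. I carry on through the bend.

```bash

python3 -m creep '[[-1,6.4,1.1,0,-0.065],[-1,6.4,1.1,0,-0.065],[-1,6.4,1.1,0,-0.065],[-1,6.4,1.1,0,-0.065],[-1,6.4,1.1,0,-0.065],[-1,6.4,1.1,0,-0.065],[-1,6.4,1.1,0,-0.065],[-1,6.4,1.1,0,-0.065]]'; python3 chk.py
python3 -m creep '[[-1,6.4,1.0,0,-0.065],[-1,6.4,1.0,0,-0.065],[-1,6.4,1.0,0,-0.065],[-1,6.4,1.0,0,-0.065],[-1,6.4,1.0,0,-0.065],[-1,6.4,1.0,0,-0.065],[-1,6.4,1.0,0,-0.065],[-1,6.4,1.0,0,-0.065]]'; python3 chk.py
```

```text
time: 11.7
eef_pos: [0.6384, -0.1794, 0.0425]
ee_rot: [-0.0, 0.856, 0.517, -0.0]
wrist_force: [-0.4, -0.2, -0.4]
gripper_width: 0.0003
grasp_force: 0.0
track [ 85.7 -49.1] z 0.0425 r 98.7 alpha 1.05 psi 1.257 F [-0.4 -0.2 -0.4] t 11.7
time: 12.75
eef_pos: [0.6589, -0.1325, 0.0424]
ee_rot: [-0.0, 0.695, 0.719, -0.0]
wrist_force: [-0.5, 0.7, -0.5]
gripper_width: 0.0004
grasp_force: 0.1
track [97.9  0.6] z 0.0424 r 97.9 alpha 1.577 psi 1.776 F [-0.5  0.7 -0.5] t 12.75
```

```bash

python3 -m creep '[[-1,6.4,1.3,0,-0.065],[-1,6.4,1.3,0,-0.065],[-1,6.4,1.3,0,-0.065],[-1,6.4,1.3,0,-0.065],[-1,6.4,1.3,0,-0.065],[-1,6.4,1.3,0,-0.065],[-1,6.4,1.3,0,-0.065],[-1,6.4,1.3,0,-0.065]]'; python3 chk.py; python3 - <<'E'
from h import *
cv2.imwrite('pics/w3.png',ctrl.grab_frame('wrist'))
E
```

```text
time: 13.8
eef_pos: [0.6558, -0.0811, 0.0425]
ee_rot: [0.0, 0.486, 0.874, -0.0]
wrist_force: [0.8, -0.7, 1.5]
gripper_width: 0.0005
grasp_force: 0.2
track [86.1 50.7] z 0.0425 r 99.9 alpha 2.103 psi 2.295 F [ 0.8 -0.7  1.5] t 13.8
```

View pics/w3.png

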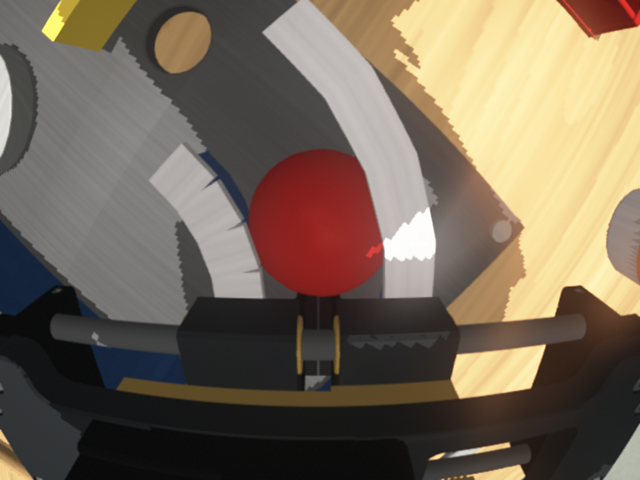

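```bash

python3 -m creep '[[-1,6.4,1.1,0,-0.065],[-1,6.4,1.1,0,-0.065],[-1,6.4,1.1,0,-0.065],[-1,6.4,1.1,0,-0.065],[-1,6.4,1.1,0,-0.065]]';  python3 -m creep '[[-1,5,0.9,0,-0.08],[-1,5,1.0,0,-0.08],[-1,5,1.1,0,-0.08],[-1,5,1.3,0,-0.09],[-1,5,1.5,0,-0.09]]'; python3 chk.py; python3 - <<'E'
from h import *
cv2.imwrite('pics/w4.png',ctrl.grab_frame('wrist'))
E
```

```text
time: 14.52
eef_pos: [0.64, -0.0531, 0.0426]
ee_rot: [0.0, 0.339, 0.941, -0.0]
wrist_force: [-0.3, -0.4, 0.3]
gripper_width: 0.0003
grasp_force: 0.0
time: 15.15
eef_pos: [0.6215, -0.0356, 0.0426]
ee_rot: [0.0, 0.135, 0.991, -0.0]
wrist_force: [-0.2, -0.3, 0.7]
gripper_width: 0.0007
grasp_force: 0.0
track [44.6 89.7] z 0.0426 r 100.2 alpha 2.68 psi 3.041 F [-0.2 -0.3  0.7] t 15.15
```

View pics/w4.png

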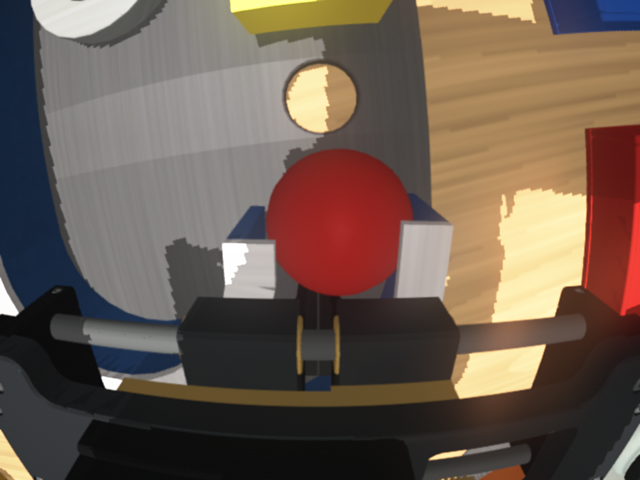

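The ball at (340,222) sits about 9 mm to the tool's right. I bring the tool sideways onto the exit line while advancing slowly.

```bash

python3 -m creep '[[-1,3,2,0,-0.03],[-1,3,2,0,-0.03],[-1,3,2,0,-0.04],[-1,3,2,0,0],[-1,3,2,0,0],[-1,3,0.5,0,0]]'; python3 chk.py; python3 - <<'E'
from h import *
cv2.imwrite('pics/w5.png',ctrl.grab_frame('wrist'))
E
```

```text
time: 16.0
eef_pos: [0.6058, -0.021, 0.0426]
ee_rot: [0.0, 0.085, 0.996, -0.0]
wrist_force: [0.1, 0.6, -0.1]
gripper_width: 0.0001
grasp_force: 0.0
track [ 26.8 101.5] z 0.0426 r 104.9 alpha 2.884 psi 3.141 F [ 0.1  0.6 -0.1] t 16.0
```

View pics/w5.png

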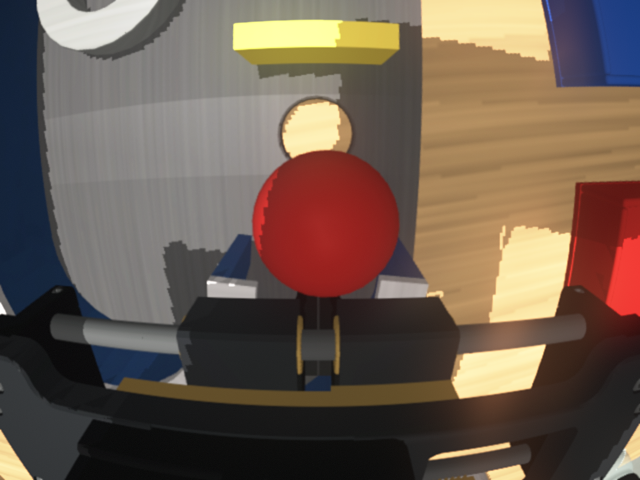

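```bash

python3 -m creep '[[-1,2,0,0,-0.08],[-1,3,0,0,0],[-1,3,0,0,0],[-1,3,0,0,0],[-1,3,0,0,0],[-1,3,0,0,0],[-1,3,0,0,0],[-1,3,0,0,0]]'; python3 chk.py; python3 -m creep '[[-1,3,0,0,0],[-1,3,0,0,0],[-1,3,0,0,0],[-1,2,0,0,0],[-1,0,0,0,0]]'; python3 chk.py; python3 - <<'E'
from h import *
cv2.imwrite('pics/w6.png',ctrl.grab_frame('wrist'))
E
```

```text
time: 17.1
eef_pos: [0.5829, -0.019, 0.0425]
ee_rot: [-0.0, 0.045, 0.999, 0.0]
wrist_force: [0.3, -0.1, -0.7]
gripper_width: 0.0007
grasp_force: 0.0
track [ 3.8 99.6] z 0.0425 r 99.7 alpha 3.104 psi 3.221 F [ 0.3 -0.1 -0.7] t 17.1
time: 17.77
eef_pos: [0.572, -0.018, 0.0425]
ee_rot: [-0.0, 0.045, 0.999, 0.0]
wrist_force: [0.3, -0.1, -0.8]
gripper_width: 0.0004
grasp_force: 0.0
track [-7.1 98.7] z 0.0425 r 99.0 alpha -3.069 psi 3.221 F [ 0.3 -0.1 -0.8] t 17.775
```

View pics/w6.png

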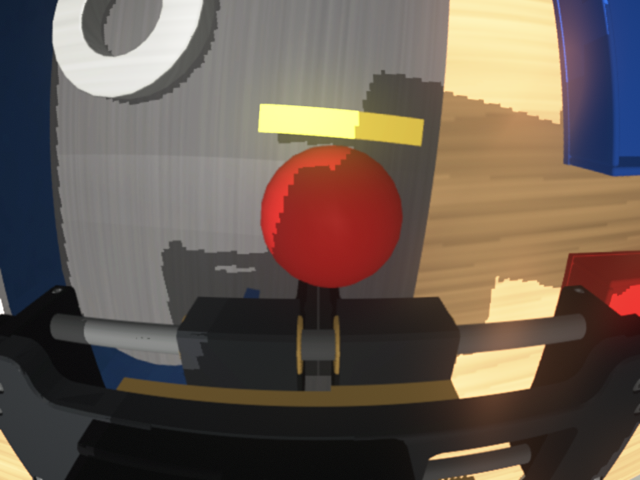

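The ball at (332,217) now looks smaller and has moved away from the fingers, so it has probably dropped in. I check by computing its centre.

```bash
cat > wb.py <<'E'
from h import *
from scipy.spatial.transform import Rotation as Ro
def wrist(z=None,name=None):
    q,f,s=pose();w,x,y,k=s['ee_rot'];im=ctrl.grab_frame('wrist');m=ctrl.camera_model('wrist')
    if name: cv2.imwrite(name,im)
    r=((im[:,:,2]>70)&(im[:,:,1]<70)&(im[:,:,0]<70)).astype(np.uint8)
    n,l,st,_=cv2.connectedComponentsWithStats(r);K=m['K'];A=np.array(m['tool_from_camera'])
    i=1+np.argmax([t[4]*(230<t[0]+t[2]/2<410) for t in st[1:]])
    k_=max(cv2.findContours((l==i).astype(np.uint8),0,2)[0],key=cv2.contourArea).reshape(-1,2).astype(float)
    k_=cv2.convexHull(k_.astype(np.float32)).reshape(-1,2)
    u=(k_-K[:2,2])/[K[0,0],K[1,1]];th=np.hypot(*u.T);D=np.c_[u*(np.sin(th)/th)[:,None],np.cos(th)]
    # cone fit: D.a = cos(h)
    a=np.linalg.lstsq(D,np.ones(len(D)),rcond=None)[0];h=np.arccos(1/np.linalg.norm(a));a/=np.linalg.norm(a)
    M=Ro.from_quat([x,y,k,w]).as_matrix();C=M@A[:3,3]+q;d=M@A[:3,:3]@a
    print('size-based',(C+d*.03/np.sin(h)).round(4),st[i])
    for zz in([z] if z else [.036,.042]):
        P=C+d*(zz-C[2])/d[2];print('z',zz,P.round(4),'track',inv(P0,P).round(1))
    return q,f
E
python3 -c "
from wb import *
wrist();print(rel(T(P0,(-.05,.1),.15)[0],P0[2]+np.pi))"
```

```text
size-based [ 0.5288 -0.0084  0.0692] [  230   150   186   148 18428]
z 0.036 [ 0.5398 -0.008   0.036 ] track [-40.6 103.1]
z 0.042 [ 0.5378 -0.0081  0.042 ] track [-42.5 102.7]
[ 4.30460e+01  4.68200e+00 -1.07399e+02  7.90000e-02]
```

```bash
sed -i 's/>70)&(im\[:,:,1\]<70)&(im\[:,:,0\]<70)/>100)\&(im[:,:,1]<45)\&(im[:,:,0]<45)/' wb.py
python3 -m creep '[[-1,-2,0,-10,0],[-1,0,0,-25,0],[1,0,0,-30,0],[1,0,0,-30,0.04],[1,0,0,-15,0.04],[1,0,0,0,0]]'
python3 -c "
from wb import *
wrist(None,'pics/w7.png');print(rel(T(P0,(-.05,.1),.15)[0],P0[2]+np.pi))"
python3 chk.py
```

```text
time: 18.68
eef_pos: [0.5754, -0.0184, 0.1545]
ee_rot: [0.002, 0.085, 0.996, -0.0]
wrist_force: [-0.9, 0.4, -0.1]
gripper_width: 0.0327
grasp_force: 0.0
size-based [ 0.5367 -0.007   0.0097] [ 287  141   75   71 2604]
z 0.036 [ 0.5327 -0.0067  0.036 ] track [-47.7 103.2]
z 0.042 [ 0.5318 -0.0067  0.042 ] track [-48.6 103.1]
[45.466  1.082  3.375 -0.   ]
track [-4.5 98.9] z 0.1534 r 99.0 alpha -3.096 psi 3.142 F [ 0.5 -0.6 -0.1] t 18.725
```

View pics/w7.png

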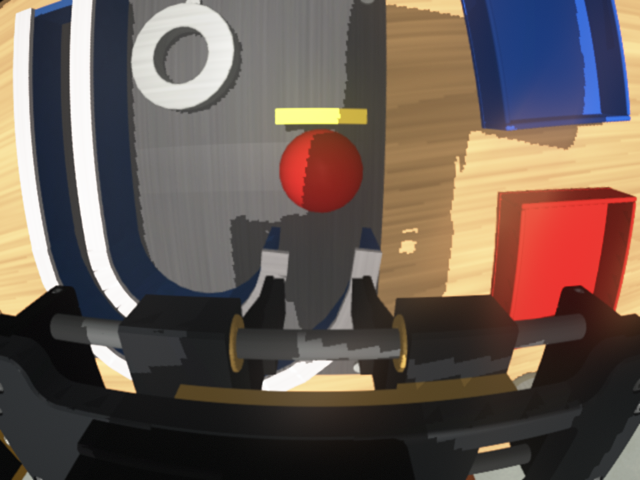

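The ball at (321,171) is in the seat: it measures (-48, 101) in track coordinates at z 0.036, and the hole is covered. I move over it and descend to grasp.

```bash

python3 -m creep '[[1,15,0.5,0,0],[1,15,0.5,0,0],[1,15,0.5,0,0],[1,0,0,25,0],[1,0,0,25,0],[1,0,0,0,0]]'
python3 -c "
from h import *
q,f,s=pose();print(s['gripper_width'],inv(P0,q),q,rel(T(P0,(-.0495,.1005),.034)[0],P0[2]+np.pi))"
```

```text
time: 19.52
eef_pos: [0.5281, -0.0086, 0.101]
ee_rot: [-0.002, 0.085, 0.996, 0.0]
wrist_force: [-0.4, -0.4, 0.3]
gripper_width: 0.0864
grasp_force: 0.0
0.08644074971188549 [-51.99221297 100.52837365] [ 0.52806489 -0.0086246   0.10101943] [-2.4920e+00 -2.6000e-02  6.7019e+01 -1.0000e-03]
```

```bash

python3 -m creep '[[1,-1,0,20,0],[1,-1,0,20,0],[1,0,0,15,0],[1,0,0,8,0],[1,0,0,4,0],[1,0,0,0,0]]'
python3 -c "
from h import *
q,f,s=pose();print(inv(P0,q),q,s['wrist_force'])"
python3 -m creep '[[-1,0,0,0,0],[-1,0,0,0,0],[-1,0,0,0,0],[-1,0,0,0,0],[-1,0,0,0,0],[-1,0,0,0,0]]'
```

```text
time: 20.27
eef_pos: [0.5322, -0.0094, 0.0357]
ee_rot: [0.0, 0.085, 0.996, -0.0]
wrist_force: [-0.0, 1.1, 0.0]
gripper_width: 0.087
grasp_force: 0.0
[-47.82066422 100.4401066 ] [ 0.53216137 -0.00941735  0.03567764] [-0.00677328  1.05276516  0.00229802]
time: 21.02
eef_pos: [0.5322, -0.0093, 0.0357]
ee_rot: [0.0, 0.085, 0.996, 0.0]
wrist_force: [-0.3, 1.1, 2.0]
gripper_width: 0.0586
grasp_force: 30.0
```

```bash

python3 -m creep '[[-1,0,0,-2,0],[-1,0,0,-4,0],[-1,0,0,-8,0],[-1,0,0,-10,0],[-1,0,0,0,0]]'
python3 -c "
from wb import *
try: wrist(.06)
except Exception as e: print(e)
print(rel([.645,.203,.16],0))"
```

```text
time: 21.65
eef_pos: [0.5328, -0.0096, 0.0607]
ee_rot: [0.001, 0.085, 0.996, -0.0]
wrist_force: [-0.5, 0.1, -1.9]
gripper_width: 0.0587
grasp_force: 30.0
size-based [ 0.5348 -0.0096  0.0486] [ 251  244  134   86 9219]
z 0.06 [ 0.5287 -0.0085  0.06  ] track [-51.4 100.8]
[-74.772 228.513 -99.756   2.971]
```

```bash

python3 -m creep '[[-1,0,0,-10,0],[-1,0,0,-15,0],[-1,0,0,-15,0],[-1,0,0,-15,0],[-1,0,0,-15,0],[-1,0,0,-10,0]]' && python3 -m creep '[[-1,-2,6,0,0],[-1,-4,12,0,0],[-1,-6,18,0,0],[-1,-6,18,0,0],[-1,-6,18,0,0],[-1,-6,18,0,0],[-1,-6,18,0,0],[-1,-6,18,0,0]]' && python3 -m creep '[[-1,-6,18,0,0],[-1,-6,18,0,0],[-1,-6,18,0,0],[-1,-6,18,0,0],[-1,-5,15,0,0],[-1,-3,11,0,0],[-1,-1,5,0,0],[-1,0,0,0,0]]'
python3 - <<'E'
from h import *
ctrl.grab_frame('top');ctrl.grab_frame('scene')
for c in('top','scene'):
    print(c,[(d['pixel'],d['score']) for d in ctrl.boxes_of(c,'bin_red')],[(d['pixel'],d['score']) for d in ctrl.boxes_of(c,'ball_red')])
print(rel([.645,.203,.036],0))
for z in(.005,.045): print(proj('top',[.645,.203,z]),proj('scene',[.645,.203,z]))
im=cv2.imread('pics/scene0.png');r=(im[:,:,2]>90)&(im[:,:,1]<70)&(im[:,:,0]<70);n,l,st,ce=cv2.connectedComponentsWithStats(r.astype(np.uint8))
for t,c in zip(st[1:],ce[1:]):
    if t[4]>1500: print(t,c,atz('scene',c,.02))
E
```

```text
time: 22.45
eef_pos: [0.5324, -0.0094, 0.1409]
ee_rot: [0.001, 0.085, 0.996, -0.0]
wrist_force: [0.4, 0.9, -1.7]
gripper_width: 0.0591
grasp_force: 30.0
time: 23.45
eef_pos: [0.5954, 0.1089, 0.1395]
ee_rot: [-0.0, 0.085, 0.996, -0.0]
wrist_force: [0.0, 0.2, -1.7]
gripper_width: 0.0584
grasp_force: 30.0
time: 24.45
eef_pos: [0.6447, 0.2036, 0.1394]
ee_rot: [-0.0, 0.085, 0.996, -0.0]
wrist_force: [0.3, -0.2, -0.9]
gripper_width: 0.0588
grasp_force: 30.0
top [([238.5, 162.2], 0.72)] []
scene [([296.6, 379.9], 0.65), ([235.3, 258.7], 0.47)] [([163.8, 192.5], 0.61)]
[-2.30000e-01 -9.00000e-03  1.03609e+02  2.97000e+00]
[[237.43954188 150.27609143]] [[303.15967061 373.02812515]]
[[234.5188255  145.56045913]] [[303.00558073 365.04154573]]
[ 257  329   91   87 2401] [299.49479384 368.74510621] [0.64899447 0.19571815 0.02      ]
```

```bash

python3 -m creep '[[-1,0,0,10,0],[-1,0,0,18,0],[-1,0,0,18,0],[-1,0,0,18,0],[-1,0,0,15,0],[-1,0,0,10,0],[-1,0,0,5,0],[-1,0,0,0,0]]' && python3 -m creep '[[-1,0,0,3,0],[-1,0,0,2,0],[-1,0,0,2,0],[-1,0,0,0,0]]'
```

```text
time: 25.75
eef_pos: [0.6449, 0.2035, 0.0454]
ee_rot: [-0.0, 0.085, 0.996, -0.0]
wrist_force: [-0.1, -0.6, -2.2]
gripper_width: 0.059
grasp_force: 30.0
time: 26.25
eef_pos: [0.6448, 0.2035, 0.0385]
ee_rot: [-0.0, 0.085, 0.996, -0.0]
wrist_force: [0.7, -0.7, -2.4]
gripper_width: 0.0584
grasp_force: 30.0
```

Creep the last millimetres until the floor carries the weight.

```bash

python3 -m creep '[[-1,0,0,1,0],[-1,0,0,1,0],[-1,0,0,0,0],[-1,0,0,0,0]]';python3 -m creep '[[-1,0,0,1,0],[-1,0,0,0,0],[-1,0,0,0,0]]'
```

```text
time: 26.75
eef_pos: [0.6449, 0.2035, 0.0365]
ee_rot: [-0.0, 0.085, 0.996, -0.0]
wrist_force: [-0.2, 0.1, -2.0]
gripper_width: 0.0586
grasp_force: 30.0
time: 27.12
eef_pos: [0.6449, 0.2035, 0.0355]
ee_rot: [0.0, 0.085, 0.996, -0.0]
wrist_force: [-0.5, 0.9, -3.1]
gripper_width: 0.0589
grasp_force: 30.0
```

```bash

python3 -m creep '[[-1,0,0,1,0],[-1,0,0,0,0],[-1,0,0,0,0]]';python3 -m creep '[[-1,0,0,1,0],[-1,0,0,0,0],[-1,0,0,0,0]]'
```

```text
time: 27.5
eef_pos: [0.645, 0.2035, 0.0347]
ee_rot: [0.0, 0.085, 0.996, 0.0]
wrist_force: [0.2, -0.2, -0.1]
gripper_width: 0.0592
grasp_force: 30.0
time: 27.88
eef_pos: [0.6453, 0.2035, 0.0344]
ee_rot: [0.001, 0.085, 0.996, 0.0]
wrist_force: [-2.3, -0.4, 5.1]
gripper_width: 0.059
grasp_force: 30.0
```

The floor now carries the ball; I release it and lift off.

```bash

python3 -m creep '[[0.45,0,0,-0.5,0],[0.5,0,0,0,0],[0.6,0,0,0,0],[0.65,0,0,0,0],[0.65,0,0,0,0],[0.65,0,0,0,0]]'; python3 -m creep '[[0.65,0,0,-5,0],[0.65,0,0,-15,0],[0.65,0,0,-25,0],[0.65,0,0,-30,0],[0.65,0,0,-30,0],[0.65,0,0,-30,0],[0.65,0,0,-30,0],[0.65,0,0,0,0]]'; python3 -m creep '[[0.65,30,-25,0,0],[0.65,30,-25,0,0],[0.65,30,-25,0,0],[0.65,30,-25,0,0],[0.65,30,-25,0,0],[0.65,0,0,0,0]]'
python3 - <<'E'
from h import *
for c in('top','scene'):
    ctrl.grab_frame(c)
    for t,z in(('ball_red',.04),('ball_blue',.047),('bearing',.03),('mug',.05),('screwdriver',.01)): print(c,t,[(d['pixel'],round(d['score'],2),atz(c,d['pixel'],z)[:2].round(3)) for d in ctrl.boxes_of(c,t)][:2])
print(ctrl.read_state()['time'])
E
```

```text
time: 28.62
eef_pos: [0.6449, 0.2035, 0.034]
ee_rot: [-0.0, 0.085, 0.996, -0.0]
wrist_force: [0.7, 0.2, 0.0]
gripper_width: 0.0718
grasp_force: 0.0
time: 29.62
eef_pos: [0.647, 0.2039, 0.2034]
ee_rot: [0.004, 0.085, 0.996, 0.001]
wrist_force: [0.2, -0.3, 0.2]
gripper_width: 0.0714
grasp_force: 0.0
time: 30.38
eef_pos: [0.4719, 0.1051, 0.1983]
ee_rot: [-0.003, 0.086, 0.996, -0.0]
wrist_force: [0.0, 0.2, -0.1]
gripper_width: 0.0717
grasp_force: 0.0
top ball_red [([161.7, 207.8], 0.63, array([0.488, 0.379])), ([237.7, 135.7], 0.46, array([0.672, 0.197]))]
top ball_blue [([151.2, 201.7], 0.95, array([0.502, 0.403]))]
top bearing [([360.5, 242.8], 0.57, array([ 0.405, -0.111]))]
top mug [([127.6, 263.9], 0.87, array([0.35 , 0.451])), ([236.9, 139.3], 0.69, array([0.659, 0.197]))]
top screwdriver [([275.4, 269.7], 0.53, array([0.338, 0.1  ]))]
scene ball_red [([306.3, 364.3], 0.64, array([0.637, 0.204]))]
scene ball_blue [([422.0, 396.4], 0.6, array([0.505, 0.409]))]
scene bearing [([369.7, 314.6], 0.73, array([0.446, 0.2  ])), ([296.6, 225.1], 0.61, array([ 0.407, -0.115]))]
scene mug [([481.3, 354.7], 0.85, array([0.342, 0.428])), ([370.6, 314.7], 0.27, array([0.454, 0.209]))]
scene screwdriver [([378.3, 275.3], 0.68, array([0.343, 0.127]))]
30.975
```

```bash
python3 -m creep '[[0.65,0,0,0,0],[0.65,0,0,0,0],[0.65,0,0,0,0],[0.65,0,0,0,0],[0.65,0,0,0,0],[0.65,0,0,0,0]]' | head -1
python3 -c "
from bench import ctrl
print(ctrl.hand_in())"
```

```text
time: 31.72
the job is handed in; nothing more can be done
None
```

The red ball was pushed round the track into the exit seat, lifted out and set down in the red bin. The blue ball is still in its spare seat, and the job was handed in at about 32 s; no verdict came back.

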